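# Unstack the microscopy supplies onto their fitted plates

## Task

Take the stack of microscopy supplies apart from the top, one thing at a time, and set each on the grey plate whose dark inlay has its footprint: cover-slip box, slide packet, timer and last the slide box. Each must end flat on the plate's floor between the two lips, the right way up, lined up with the plate and on its inlay to within a centimetre; set them down, do not drop them, and leave the vial and the small black-capped bottle standing where they are.

Things in the scene. Friction and masses are not known exactly. Their poses are not given: they have to be found in the camera images.
- coverslip_box: small square cover-slip box with a clear lid, 26 x 26 x 18 mm, top of the stack at the start. Origin: centre of its underside, z up, x and y along its sides
- slide_packet: oblong packet of slides, 28 mm (x) x 78 mm (y) x 22 mm high, lying flat on the timer at the start with the cover-slip box on it; pick it across its 28 mm. Origin: centre of its underside, z up
- timer: flat square bench timer, 66 x 66 mm, 16 mm thick with keys standing 2 mm higher; lies keys up on the slide box at the start, the slide packet on it. Origin: centre of its underside, z up, x and y along its sides
- slide_box: oblong box for slides, lid fixed shut, body 92 mm (x, 99 mm with its catch and hinge) x 68 mm (y) x 32 mm high; the bottom of the stack, standing on the bench; pick it across its 68 mm. Origin: centre of its underside, z up
- coverslip_tray: the smallest plate: grey plastic, fixed on the bench, 56 x 42 mm (x, y); floor 5 mm above the bench; a lip 6 mm thick, 11 mm high over the bench, across both ends of its x axis, 44 mm between the lips; the other two sides are open for the fingers. Flat dark inlay 26 x 26 mm in the middle: footprint of the cover-slip box. Origin: centre of underside, z up
- packet_tray: the long narrow plate: grey plastic, fixed on the bench, 44 x 108 mm (x, y); floor 5 mm above the bench; a lip 6 mm thick, 11 mm high over the bench, across both ends of its y axis, 96 mm between the lips; the other two sides are open for the fingers. Flat dark inlay 28 x 78 mm in the middle: footprint of the slide packet, long side along y. Origin: centre of underside, z up
- timer_tray: the plate with a big square inlay: grey plastic, fixed on the bench, 96 x 78 mm (x, y); floor 5 mm above the bench; a lip 6 mm thick, 11 mm high over the bench, across both ends of its x axis, 84 mm between the lips; the other two sides are open for the fingers. Flat dark inlay 66 x 66 mm in the middle: footprint of the timer. Origin: centre of underside, z up
- box_tray: the largest plate, with an oblong inlay: grey plastic, fixed on the bench, 122 x 80 mm (x, y); floor 5 mm above the bench; a lip 6 mm thick, 11 mm high over the bench, across both ends of its x axis, 110 mm between the lips; the other two sides are open for the fingers. Flat dark inlay 92 x 68 mm in the middle: footprint of the slide box, long side along x. Origin: centre of underside, z up
- vial: amber vial with a white cap, 27 mm across and 58 mm tall, standing loose on the bench; a bystander. Origin: centre of its underside, z up
- oil_bottle: small bottle with a black cap, 25 mm across and 66 mm tall, standing loose on the bench behind the work; a bystander. Origin: centre of its underside, z up. Wall cabinets hang over the back of the bench beyond it: carry things across in straight lines with the tool at x below 0.55, for an arm that swings farther out can strike them
Mind the look-alikes: they are no part of the job. Of the things like the coverslip_box, leave any that is turquoise; of the rest the smaller one is meant.

How it is judged (in metres and radians):
On the way, in this order (a step that is already met when the one before it is completed fails the run):
1. the cover-slip box lies released in the smallest plate (x of coverslip_box in the frame of coverslip_tray between -0.0105 and 0.0105 m and y of coverslip_box in the frame of coverslip_tray between -0.012 and 0.012 m and z of coverslip_box in the frame of coverslip_tray between 0.003 and 0.0075 m and angle between coverslip_box's own z axis and vertical below 0.08 rad and (angle between the x axis of coverslip_box and the x axis of coverslip_tray, either way round below 0.2 rad or angle between the x axis of coverslip_box and the y axis of coverslip_tray, either way round below 0.2 rad) and linear speed of coverslip_box below 0.02 m/s and angular speed of coverslip_box below 0.2 rad/s and contact force between the fingers and coverslip_box below 0.1 N), for 0.2 s.
2. the slide packet lies released in the long narrow plate (x of slide_packet in the frame of packet_tray between -0.012 and 0.012 m and y of slide_packet in the frame of packet_tray between -0.0105 and 0.0105 m and z of slide_packet in the frame of packet_tray between 0.003 and 0.0075 m and angle between slide_packet's own z axis and vertical below 0.08 rad and angle between the x axis of slide_packet and the x axis of packet_tray, either way round below 0.2 rad and linear speed of slide_packet below 0.02 m/s and angular speed of slide_packet below 0.2 rad/s and contact force between the fingers and slide_packet below 0.1 N), for 0.2 s.
3. the timer lies released in the plate with the big square inlay (x of timer in the frame of timer_tray between -0.0105 and 0.0105 m and y of timer in the frame of timer_tray between -0.012 and 0.012 m and z of timer in the frame of timer_tray between 0.003 and 0.0075 m and angle between timer's own z axis and vertical below 0.08 rad and (angle between the x axis of timer and the x axis of timer_tray, either way round below 0.2 rad or angle between the x axis of timer and the y axis of timer_tray, either way round below 0.2 rad) and linear speed of timer below 0.02 m/s and angular speed of timer below 0.2 rad/s and contact force between the fingers and timer below 0.1 N), for 0.2 s.
At the end, for the whole second after the job is handed in: Each thing lies released, at rest and upright (0.08 rad) on the floor of its own plate, its centre within 10.5 mm of the plate's along the lipped axis and 12 mm across, its sides parallel to the plate's within 0.2 rad (square things any quarter turn, oblong ones either way round) (all of step 1 and all of step 2 and all of step 3 and x of slide_box in the frame of box_tray between -0.0105 and 0.0105 m and y of slide_box in the frame of box_tray between -0.012 and 0.012 m and z of slide_box in the frame of box_tray between 0.003 and 0.0075 m and angle between slide_box's own z axis and vertical below 0.08 rad and angle between the x axis of slide_box and the x axis of box_tray, either way round below 0.2 rad and linear speed of slide_box below 0.02 m/s and angular speed of slide_box below 0.2 rad/s and contact force between the fingers and slide_box below 0.1 N); the robot touches nothing.
It fails at once if the vial is pushed more than 20 mm or tipped over (distance of vial from where it was at the start of the episode above 0.02 m or angle between vial's own z axis and vertical above 0.4 rad).
It fails at once if the oil bottle is pushed more than 20 mm or tipped over (distance of oil_bottle from where it was at the start of the episode above 0.02 m or angle between oil_bottle's own z axis and vertical above 0.4 rad).
It fails at once if one of the four things is dropped or thrown: it moves faster than 0.8 m/s (a free fall of about 3 cm) while the fingers do not touch it ((linear speed of coverslip_box above 0.8 m/s and contact force between the fingers and coverslip_box below 0.02 N) or (linear speed of slide_packet above 0.8 m/s and contact force between the fingers and slide_packet below 0.02 N) or (linear speed of timer above 0.8 m/s and contact force between the fingers and timer below 0.02 N) or (linear speed of slide_box above 0.8 m/s and contact force between the fingers and slide_box below 0.02 N)).
It also fails if it takes over 134 s, if anything falls off the work surface, if the arm or the gripper's body presses on something with over 40 N, if the wrist force passes 120 N, or if a joint passes its speed limit or range.

## Robot

A 6-joint arm with a two-finger parallel gripper is mounted at the origin on a cart in front of the work surface, level with it; the furniture and walls round the work are solid. World frame = base frame: x ahead of the robot, y to its left, z up, the work surface at z = 0. Lengths are in mm, angles in degrees, forces in N, time in s.
With the tool pointing down it reaches from about 350 to 950 mm from the base axis. Payload 17.4 kg.
Tool frame: the origin (TCP) lies midway between the tips of the shut fingers; the grasp point (between the pads) lies 19 mm behind it (robot.tcp_to_grasp is the distance from the TCP to the grasp point, in mm); z points along the fingers, y is the direction in which the jaws open and shut (so a half turn about z gives the same grasp; the last joint's range is limited). The gripper opens to 93 mm and grips with 3 to 60 N. Pads are 15 mm wide; open, the fingers measure 128 mm over their backs; the gripper's body (75 mm by 188 mm) begins 65 mm behind the grasp point.
Start: joints at [-67.254, 6.646, 82.598, -0, 90.757, -2.166], TCP at [284.321, -612.204, 218.646] pointing down, gripper open.
Joint ranges: [-162.19, 162.19], [-47.58, 125.68], [4.15, 143.07], [-65.23, 245.23], [0.69, 171.88], [-170.13, 170.13]. Speed limits (degrees/s): [108.29, 108.29, 127.2, 180, 180, 180].

## Interface

Orientations are given as [roll, pitch, yaw] about the fixed x, y, z axes, in that order (R = Rz(yaw) Ry(pitch) Rx(roll)).
In Python, from plant import telemetry, camera, calibration, robot gives the robot as it stands. The module is installed in compiled form; this text tells all that it offers.
- The arm moves only by the tool send_rows, never from a script. Its argument "series" is a list of rows, each a list of 3 entries, a list of its own where there are three numbers: the shift along the world's x, y, z in mm, then the turn, a rotation vector about the world's x, y, z in degrees, then the finger opening in mm, from 0 to 93. A call has 1 to 8 rows; each row is the pose to reach, as a shift and turn from the pose commanded when the call began; what a row does not reach only later rows make up. A row lasts 1/10 s, in which the tool goes at most 50 mm and 8.59 degrees, less where a joint would pass 70% of its speed; a pose out of reach is approached as far as the arm can. A call with a gripper value outside its range is refused whole. The fingers move at their own pace and stop on an object; the grip force is fixed at half the most. Time passes only in rows, so rows that repeat a pose let the fingers close. It gives the time, the measured TCP pose, the force and the opening at its end, in the units of the state.
- telemetry.get_state(): the state, without advancing time (a new reading comes with each control period).
- camera(name): name is "side" or "top"; returns (picture, depth): 400x640x3 uint8, red, green, blue; 400x640 float32, mm along the optical axis (not along the pixel's ray), 0 where there is no reading.
- calibration(name): a dict with "fov_y" (degrees; the focal length in pixels is half the picture's height over the tangent of half this angle, whatever the lens; pixels are square), "cx", "cy" (the principal point, pixels), "k1" (the pictures are not rectified: a ray, as slopes to the right and down, at radius r is drawn at 1 + k1 r^2 times it, then the intrinsics apply), "cam_to_world" (4x4, takes a point from camera to world coordinates). Camera axes: x right, y down, z forward; pixel columns grow to the right and rows downward; lengths in mm; the calibration is good to about 2 mm. A picture is of the moment at which its call begins. calibration takes no time and is no camera call.
- robot.hand_in(): hands the job in, once; it reports no verdict.
The state is a dict: "t": time; "q": joint angles; "joint_vel": joint speeds; "tau": joint torques, N m; "eef_pos": TCP position; "eef_rot": TCP orientation; "ft_force": force on the tool from outside, world axes, zero at the start; "wrist_torque": the same for the moment, N m; "gripper_width": finger opening in mm.
Only numpy, scipy, OpenCV 4.12 (cv2) and the standard library are available. Lean on these libraries where they do the work, as an engineer would, in place of code of your own. Each camera call takes 0.05 s, during which the arm holds its last target. There are 200 camera calls.

## Working session

There is one attempt and no reset: what is moved stays moved. The work goes in short steps, Python scripts to look and compute and a tool call to move; the robot and the scene stay as the last step left them, time stands still between calls to the robot, and variables do not carry over. Pictures are saved under pics/ and viewed, about 12 in all and at most 16, crops included, and the job is handed in when it is done.

Besides the shell and the picture viewer there is one more tool, called as name([rows], argument=value, ...), one row to a line, values as JSON. send_rows: Moves the arm, as the interface text tells. Its arguments: {"type":"object","properties":{"series":{"type":"array"}},"required":["series"]}

```bash
mkdir -p pics
cat > h.py <<'E'
import numpy as np, cv2
from plant import telemetry, camera, calibration, robot
def K(n):
    c=calibration(n); f=200/np.tan(np.radians(c["fov_y"]/2))
    return c,np.array([[f,0,c["cx"]],[0,f,c["cy"]],[0,0,1.]]),np.array(c["cam_to_world"],float)
def rays(n,uv):
    c,k,T=K(n); uv=np.atleast_2d(np.float64(uv)); d=(uv-[k[0,2],k[1,2]])/k[0,0]
    s=d.copy()
    for _ in range(20): s=d/(1+c["k1"]*(s**2).sum(1,keepdims=True))
    return T[:3,3],np.c_[s,np.ones(len(s))]@T[:3,:3].T
def onplane(n,uv,z):
    o,d=rays(n,uv); return o+d*((z-o[2])/d[:,2:])
def cloud(n,dep):
    v,u=np.mgrid[:400,:640]; o,d=rays(n,np.c_[u.ravel(),v.ravel()])
    return (o+d*dep.reshape(-1,1)).reshape(400,640,3)
def shot(n,tag):
    p,d=camera(n); cv2.imwrite(f"pics/{tag}_{n}.png",p[:,:,::-1]); np.savez(f"{tag}_{n}.npz",p=p,d=d); return p,d
E
python3 - <<'E'
from h import *
for n in("top","side"):
    p,d=shot(n,"a"); c=calibration(n); print(n,c["fov_y"],c["k1"],np.round(np.array(c["cam_to_world"]),3).tolist())
a=[cv2.imread(f"pics/a_{n}.png") for n in("top","side")]
print(telemetry.get_state())
E
```

```text
top 54.16571911249488 -0.0002386152084065136 [[-0.028, -0.979, 0.204, 280.346], [-1.0, 0.027, -0.011, 8.242], [0.005, -0.204, -0.979, 1116.334], [0.0, 0.0, 0.0, 1.0]]
side 45.814608312941346 -0.12009428429615425 [[-1.0, -0.005, -0.02, 516.56], [0.014, 0.551, -0.834, 1125.537], [0.015, -0.834, -0.551, 842.383], [0.0, 0.0, 0.0, 1.0]]
{'t': 0.1, 'q': array([-6.72524329e+01,  6.67270849e+00,  8.26317513e+01, -9.96306655e-04,
        9.07550820e+01, -2.16587250e+00]), 'joint_vel': array([ 0.04421992, -0.03081787, -0.11326618, -0.013146  ,  0.02985431,
        0.03789079]), 'tau': array([ 2.10982871e-03, -7.22895455e+01, -6.23865080e+01,  7.81788770e-02,
        2.27795541e-02, -1.41477545e-05]), 'eef_pos': array([ 284.26161117, -612.03391833,  217.96512989]), 'eef_rot': array([-1.79940463e+02, -1.25471879e-03,  2.49134263e+01]), 'ft_force': array([0.19857712, 0.25032533, 0.65448972]), 'wrist_torque': array([ 0.03670661, -0.02312338,  0.01879976]), 'gripper_width': 92.79048785133054}
```

View pics/a_top.png

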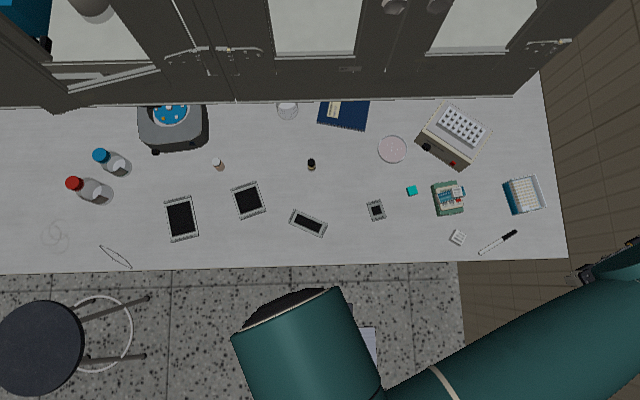

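View pics/a_side.png

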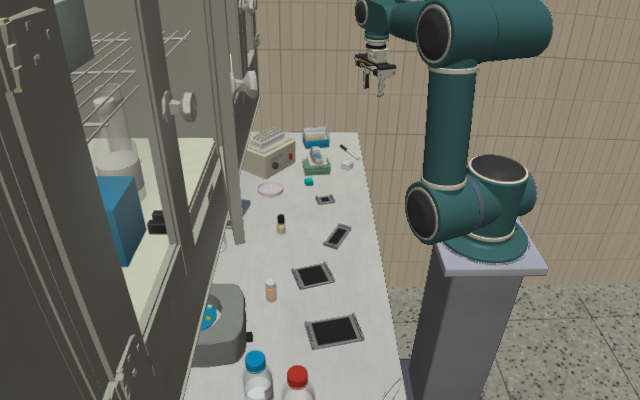

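Top view: stack at (448,198), plates at (376,210), (308,222), (249,200) and (181,218), vial at (218,163), oil bottle at (311,164). Candidates for the cover-slip box: turquoise cube (412,190), white one (457,237), and one on top of the stack. I'll check them in one close crop.

Run:
```python
from h import *
a=cv2.imread("pics/a_top.png")[150:260,350:490]; b=cv2.imread("pics/a_side.png")[125:215,285:365]
A=cv2.resize(a,None,fx=4.5,fy=4.5,interpolation=2)[:, :]
A=cv2.resize(a,(440,346),interpolation=2);A=cv2.resize(a[15:100,50:135],(400,400),interpolation=2)
B=cv2.resize(b[:60,:],(400,300),interpolation=2)
o=np.zeros((400,800,3),np.uint8);o[:,:400]=A;o[:300,400:]=B
cv2.imwrite("pics/b.png",o)
z=np.load("a_top.npz");P=cloud("top",z["d"])
for u,v in[(412,190),(457,237),(448,198),(452,195),(440,205),(376,210),(458,190),(448,186),(436,186),(463,210)]:
    print(u,v,P[v,u].round(1))
```

```text
412 190 [ 524.9 -286.    19.5]
457 237 [ 386.  -401.7   20.2]
448 198 [ 488.8 -369.9   68.5]
452 195 [ 494.9 -378.1   78.2]
440 205 [ 474.2 -354.1   44.8]
376 210 [ 471.3 -180.6    8.1]
458 190 [ 506.7 -392.9   85.8]
448 186 [ 527.8 -381.4   45.9]
436 186 [ 532.6 -353.1   29.1]
463 210 [ 460.7 -422.6   30.5]
```

View pics/b.png

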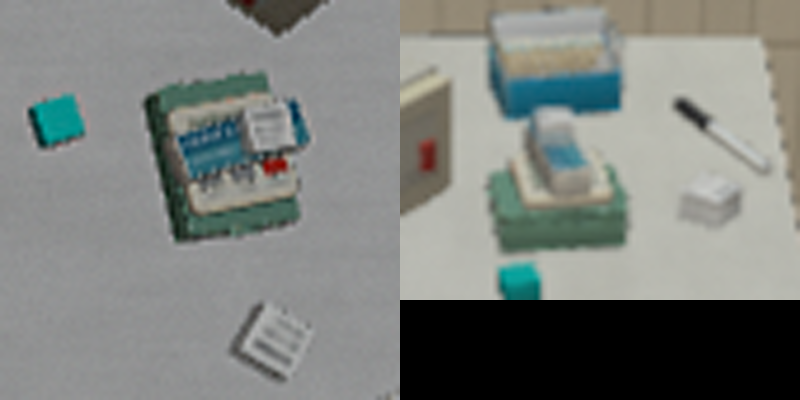

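The stack's top box (452,195) is white and about 26 mm, smaller than the loose white one at (457,237). The turquoise one is excluded. So the target is the one on the stack. Next I measure the plates and the stack.

```bash
cat >> h.py <<'E'
def rect(n,mask,z):
    """centre, size, angle (deg of long side from world x) of a mask on plane z, area centroid"""
    cs,_=cv2.findContours(mask.astype(np.uint8),cv2.RETR_EXTERNAL,cv2.CHAIN_APPROX_NONE)
    c=max(cs,key=cv2.contourArea); m=np.zeros(mask.shape,np.uint8); cv2.drawContours(m,[c],-1,1,-1)
    v,u=np.nonzero(m); Q=onplane(n,np.c_[u,v],z)[:,:2]
    H=onplane(n,c[:,0],z)[:,:2].astype(np.float32); r=cv2.minAreaRect(H); b=cv2.boxPoints(r)
    e=[b[1]-b[0],b[2]-b[1]]; e=max(e,key=np.linalg.norm); a=np.degrees(np.arctan2(e[1],e[0]))
    return Q.mean(0).round(1),np.round(r[0],1),np.round(sorted(r[1]),1),round(float((a+90)%180-90),1),len(u)
def height(P,lo,hi,box):
    return (P[...,2]>lo)&(P[...,2]<hi)&(P[...,0]>box[0])&(P[...,0]<box[1])&(P[...,1]>box[2])&(P[...,1]<box[3])
E
python3 - <<'E'
from h import *
for n,seeds in(("top",dict(cs=(376,210),pk=(308,222),tm=(249,200),bx=(181,218))),("side",dict(cs=(325,200),pk=(337,236),tm=(313,275),bx=(334,331)))):
    z=np.load(f"a_{n}.npz"); g=z["p"].max(2); 
    for k,(u,v) in seeds.items():
        m=(g<70).astype(np.uint8); _,l=cv2.connectedComponents(m)
        w=l[v-3:v+4,u-3:u+4].ravel(); w=w[w>0]
        print(n,k,g[v,u],rect(n,l==np.bincount(w).argmax(),5) if len(w) else None)
z=np.load("a_top.npz");P=cloud("top",z["d"]); B=(420,580,-470,-320)
for nm,lo,hi,h in(("cs",80,100,88),("pk",60,100,70),("tm",40,100,50),("bx",22,100,32)):
    print(nm,rect("top",height(P,lo,hi,B),h))
print("pk only",rect("top",height(P,60,76,B),70))
z=np.load("a_side.npz");P=cloud("side",z["d"])
for nm,lo,hi,h in(("cs",83,100,88),("pk",66,76,70),("tm",45,54,48),("bx",28,36,32)):
    m=height(P,lo,hi,B); print("side",nm,rect("side",m,h),P[m].mean(0).round(1))
for uv,n in(((218,163),"top"),((311,164),"top")): pass
E
```

```text
top cs 23 (array([ 472.4, -181.5]), array([ 472.2, -181.5]), array([25. , 25.2]), 14.8, 78)
top pk 17 (array([440. ,  17.4]), array([440. ,  17.5]), array([26.4, 77. ]), 64.0, 249)
top tm 18 (array([512.2, 189.3]), array([512.5, 189.3]), array([64.6, 65.2]), -71.5, 491)
top bx 18 (array([463.4, 381. ]), array([463.8, 381. ]), array([66.7, 90.7]), 13.4, 734)
side cs 39 (array([ 470.8, -183. ]), array([ 471., -183.]), array([21.9, 22.5]), 14.3, 27)
side pk 38 (array([438.6,  16.9]), array([438.4,  15.8]), array([25.9, 75. ]), 64.2, 136)
side tm 39 (array([511.2, 188.7]), array([510.9, 187.7]), array([64.5, 65.2]), 17.5, 403)
side bx 36 (array([462.4, 381.2]), array([462.3, 380.4]), array([66.8, 90.6]), 13.2, 863)
cs (array([ 501. , -387.6]), array([ 501. , -387.1]), array([26.3, 28.9]), -83.4, 102)
pk (array([ 498.3, -377.7]), array([ 498.8, -377. ]), array([30.3, 81.3]), -74.3, 307)
tm (array([ 495.7, -381.7]), array([ 495.2, -384.3]), array([65.1, 87.3]), -80.1, 613)
bx (array([ 497.9, -385.5]), array([ 497.2, -391. ]), array([89.2, 97.2]), 6.0, 882)
pk only (array([ 492.8, -359.9]), array([ 494.2, -364.1]), array([29.5, 53.6]), -73.1, 164)
side cs (array([ 502.3, -388. ]), array([ 501.5, -385.8]), array([26. , 40.5]), -82.1, 38) [ 515.1 -394.4   89. ]
side pk (array([ 497.2, -365.3]), array([ 499.3, -375.7]), array([30.5, 90. ]), -73.6, 67) [ 499.6 -364.9   71.1]
side tm (array([ 500.5, -372.6]), array([ 496.4, -381.8]), array([67.5, 76.7]), -89.2, 89) [ 503.4 -372.4   49.4]
side bx (array([ 504.3, -369.8]), array([ 498.3, -377.7]), array([76., 95.]), 5.9, 107) [ 505.  -370.2   32.2]
```

Run:
```python
from h import *
z=np.load("a_top.npz"); g=z["p"].min(2); P=cloud("top",z["d"])
for k,(x,y),r in(("cs",(472,-182),45),("pk",(440,17),70),("tm",(512,189),75),("bx",(463,381),85)):
    near=np.hypot(P[...,0]-x,P[...,1]-y)<r
    bench=np.median(g[near&(P[...,2]<3)]) ; print(k,bench,[rect("top",near&(g<t),7) for t in(bench-40,bench-25)])
c,k,T=K("top")
for nm,(u,v),h in(("vial",(218,162),58),("oil",(311,160),66)): print(nm,onplane("top",(u,v),h).round(0))
o=cv2.imread("pics/a_top.png"); t=lambda a,b,s:cv2.resize(o[b:b+50,a:a+60],(390,325),interpolation=2)
cv2.imwrite("pics/c.png",np.hstack([t(350,188,0),t(220,176,0)]))
```

```text
cs 143.0 [(array([ 471.8, -181.2]), array([ 472.1, -180.7]), array([27.7, 28.9]), 15.0, 96), (array([ 471. , -180.3]), array([ 471.2, -180.8]), array([44.1, 58.5]), 15.1, 304)]
pk 144.0 [(array([439.1,  17.1]), array([439.2,  17.1]), array([29. , 78.2]), 63.9, 278), (array([439.5,  16.8]), array([439.5,  17. ]), array([31.6, 79.6]), 64.0, 306)]
tm 143.0 [(array([511.4, 188.3]), array([511.1, 188.4]), array([66.7, 67.5]), 17.9, 525), (array([510.9, 188.2]), array([511.1, 188.4]), array([66.7, 67.5]), 17.9, 532)]
bx 141.0 [(array([462.7, 380.1]), array([463. , 380.1]), array([68.9, 91.4]), 13.0, 766), (array([462.1, 379.8]), array([462.3, 379.9]), array([69. , 92.7]), 13.0, 782)]
vial [[612. 264.  58.]]
oil [[608.   3.  66.]]
```

View pics/c.png

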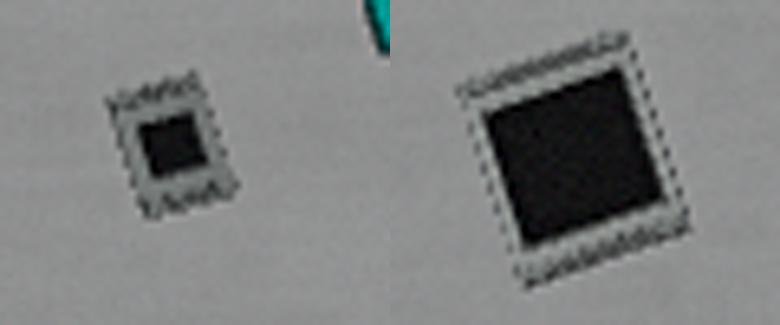

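Both plates' lips lie at the near and far ends, long axis at about 15° and 18°. Moving over the stack now.

send_rows([
  [[217, 225, -68], [0, 0, -18], 50],
  [[217, 225, -68], [0, 0, -18], 50],
  [[217, 225, -68], [0, 0, -18], 50],
  [[217, 225, -68], [0, 0, -18], 50],
  [[217, 225, -68], [0, 0, -18], 50],
  [[217, 225, -68], [0, 0, -18], 50],
  [[217, 225, -68], [0, 0, -18], 50],
  [[217, 225, -68], [0, 0, -18], 50],
])

```text
t: 0.9
eef_pos: [502.6, -384.9, 149.4]
eef_rot: [-179.9, 0.1, 7.1]
ft_force: [0.1, -0.7, -0.0]
gripper_width: 50.2
```

send_rows([
  [[0, -0.5, -40], [0, 0, 0], 50],
  [[0, -0.5, -60], [0, 0, 0], 50],
  [[0, -0.5, -72], [0, 0, 0], 50],
  [[0, -0.5, -76.5], [0, 0, 0], 50],
  [[0, -0.5, -76.5], [0, 0, 0], 50],
])

```text
t: 1.4
eef_pos: [501.1, -388.2, 74.5]
eef_rot: [180.0, -0.0, 6.9]
ft_force: [0.7, -0.5, -0.0]
gripper_width: 50.2
```

Run:
```python
from h import *
p,d=shot("side","d"); p2,_=shot("top","d")
print(telemetry.get_state()["eef_pos"])
a=cv2.imread("pics/d_side.png")[110:180,280:360]; b=cv2.imread("pics/d_top.png")[160:230,410:490]
cv2.imwrite("pics/d.png",np.hstack([cv2.resize(x,(400,350),interpolation=2) for x in(a,b)]))
```

```text
[ 501.56437478 -388.29719579   75.43418028]
```

View pics/d.png

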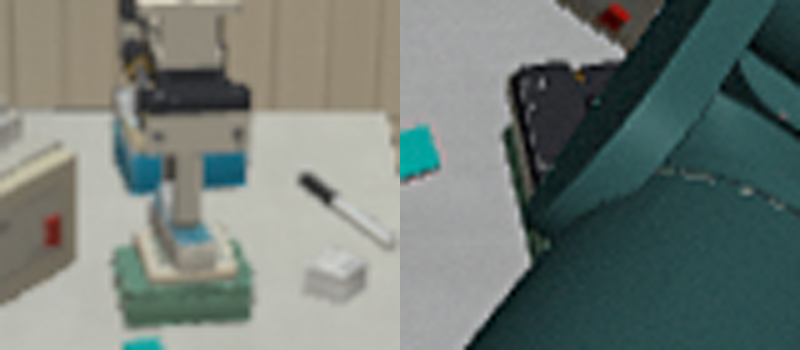

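The side view shows the near finger just in front of the cover-slip box, above the packet. Closing.

send_rows([
  [[0, 0, -1.5], [0, 0, 0], 50],
  [[0, 0, -1.5], [0, 0, 0], 10],
  [[0, 0, -1.5], [0, 0, 0], 10],
  [[0, 0, -1.5], [0, 0, 0], 10],
  [[0, 0, -1.5], [0, 0, 0], 10],
  [[0, 0, -1.5], [0, 0, 0], 10],
])

```text
t: 2.1
eef_pos: [501.4, -387.8, 72.8]
eef_rot: [180.0, -0.0, 6.9]
ft_force: [0.0, 0.8, 1.8]
gripper_width: 25.9
```

send_rows([
  [[0, 0, 6], [0, 0, 0], 10],
  [[0, 0, 25], [0, 0, 0], 10],
  [[0, 0, 50], [0, 0, 0], 10],
  [[-5, 30, 60], [0, 0, 2], 10],
  [[-15, 70, 60], [0, 0, 4], 10],
  [[-20, 110, 60], [0, 0, 6], 10],
  [[-25, 155, 60], [0, 0, 8], 10],
  [[-29, 190, 60], [0, 0, 8], 10],
])

```text
t: 2.9
eef_pos: [471.8, -195.8, 133.1]
eef_rot: [180.0, -0.0, 15.0]
ft_force: [0.5, -0.1, -1.0]
gripper_width: 25.6
```

send_rows([
  [[-0.5, 15.5, 0], [0, 0, 0], 10],
  [[-0.5, 15.5, -30], [0, 0, 0], 10],
  [[-0.5, 15.5, -60], [0, 0, 0], 10],
  [[-0.5, 15.5, -90], [0, 0, 0], 10],
  [[-0.5, 15.5, -110], [0, 0, 0], 10],
  [[-0.5, 15.5, -115], [0, 0, 0], 10],
  [[-0.5, 15.5, -115], [0, 0, 0], 10],
])

```text
t: 3.6
eef_pos: [471.8, -182.4, 17.6]
eef_rot: [-180.0, 0.0, 14.9]
ft_force: [-0.4, -1.0, -0.6]
gripper_width: 25.8
```

Run:
```python
from h import *
p,d=shot("side","e"); p2,_=shot("top","e")
s=telemetry.get_state();print(s["eef_pos"],s["eef_rot"],s["gripper_width"])
a=cv2.imread("pics/e_side.png")[150:220,285:365]; b=cv2.imread("pics/e_top.png")[170:240,340:420]
cv2.imwrite("pics/e.png",np.hstack([cv2.resize(x,(400,350),interpolation=2) for x in(a,b)]))
z=np.load("e_top.npz");P=cloud("top",z["d"]); B=(420,580,-470,-320)
print(rect("top",height(P,60,76,B),70), rect("top",height(P,40,100,B),50))
z=np.load("e_side.npz");P=cloud("side",z["d"])
for nm,lo,hi,h in(("pk",66,76,70),("tm",45,54,48),("bx",28,36,32)):
    m=height(P,lo,hi,B); print("side",nm,rect("side",m,h))
```

```text
[ 472.49253269 -182.65414026   18.9642797 ] [ 1.79947820e+02 -6.34865968e-02  1.49020824e+01] 25.863197318968705
(array([ 498.1, -380.1]), array([ 498.1, -378.3]), array([28.7, 79.4]), -74.7, 283) (array([ 494.7, -384.9]), array([ 495.3, -385.1]), array([65. , 85.6]), -80.1, 557)
side pk (array([ 578. , -427.9]), array([ 578. , -427.9]), array([0. , 8.2]), -88.1, 2)
side tm (array([ 521.7, -348.1]), array([ 522.5, -347.5]), array([3.2, 8.2]), 64.9, 3)
side bx (array([ 535.4, -372. ]), array([ 536.5, -374.5]), array([20.8, 76. ]), -78.0, 51)
```

View pics/e.png

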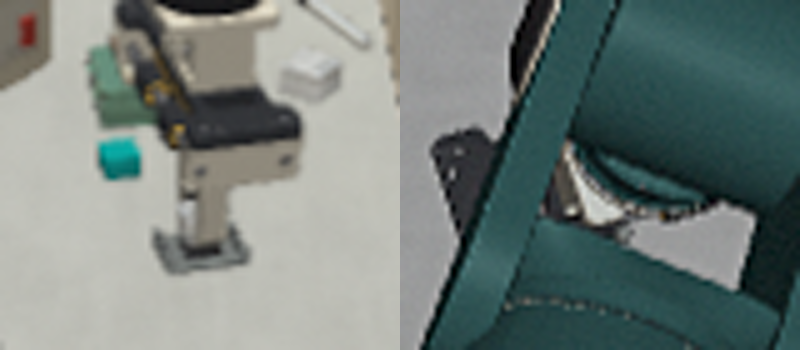

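send_rows([
  [[0, 0, -4], [0, 0, 0], 10],
  [[0, 0, -7], [0, 0, 0], 10],
  [[0, 0, -9], [0, 0, 0], 10],
  [[0, 0, -9], [0, 0, 0], 10],
])

```text
t: 4.1
eef_pos: [471.7, -182.2, 8.4]
eef_rot: [-180.0, 0.0, 14.9]
ft_force: [0.0, 0.2, -1.0]
gripper_width: 25.9
```

send_rows([
  [[0, 0, -0.6], [0, 0, 0], 10],
  [[0, 0, -1.0], [0, 0, 0], 10],
])

```text
t: 4.3
eef_pos: [471.9, -182.2, 7.8]
eef_rot: [180.0, -0.0, 14.9]
ft_force: [-2.4, 0.7, 5.8]
gripper_width: 25.7
```

Contact (about 6 N). Releasing, rising, and going over the packet.

send_rows([
  [[0, 0, -1], [0, 0, 0], 32],
  [[0, 0, -1], [0, 0, 0], 40],
  [[0, 0, -1], [0, 0, 0], 48],
  [[0, 0, -1], [0, 0, 0], 50],
  [[0, 0, 5], [0, 0, 0], 50],
  [[0, 0, 30], [0, 0, 0], 50],
  [[0, 0, 70], [0, 0, 0], 50],
  [[0, 0, 115], [0, 0, 0], 50],
])

```text
t: 5.1
eef_pos: [471.2, -181.9, 123.6]
eef_rot: [-179.9, 0.1, 14.9]
ft_force: [1.0, -1.4, -0.6]
gripper_width: 49.9
```

send_rows([
  [[26, -196, 0], [0, 0, 90], 60],
  [[26, -196, 0], [0, 0, 90], 60],
  [[26, -196, 0], [0, 0, 90], 60],
  [[26, -196, 0], [0, 0, 90], 60],
  [[26, -196, 0], [0, 0, 90], 60],
  [[26, -196, 0], [0, 0, 90], 60],
  [[26, -196, 0], [0, 0, 90], 60],
  [[26, -196, 0], [0, 0, 90], 60],
])

```text
t: 5.9
eef_pos: [497.8, -378.4, 123.0]
eef_rot: [-180.0, -0.0, 83.5]
ft_force: [-0.8, 0.3, -0.3]
gripper_width: 60.0
```

Run:
```python
from h import *
p,d=shot("top","f"); p2,_=shot("side","f")
s=telemetry.get_state();print(s["eef_pos"],s["eef_rot"],s["gripper_width"])
P=cloud("top",d); B=(440,510,-215,-150)
m=height(P,16,35,B); print(rect("top",m,23),np.median(P[m][:,2]))
```

```text
[ 497.8268702  -378.2469241   123.02696259] [1.79993599e+02 3.54088428e-03 8.33452492e+01] 60.07622839312521
(array([ 471.3, -180.9]), array([ 471.2, -181. ]), array([25.7, 26.4]), -77.4, 85) 22.1022139284255
```

send_rows([
  [[0.3, 0, 0], [0, 0, 8], 60],
  [[0.3, 0, 0], [0, 0, 16], 60],
  [[0.3, 0, 0], [0, 0, 22], 60],
  [[0.3, 0, -35], [0, 0, 22], 60],
  [[0.3, 0, -55], [0, 0, 22], 60],
  [[0.3, 0, -66], [0, 0, 22], 60],
  [[0.3, 0, -70], [0, 0, 22], 60],
  [[0.3, 0, -70], [0, 0, 22], 60],
])

```text
t: 6.8
eef_pos: [498.2, -378.3, 53.0]
eef_rot: [180.0, 0.0, 105.1]
ft_force: [-0.0, -0.7, 0.2]
gripper_width: 60.0
```

Run:
```python
from h import *
p,d=shot("side","g")
s=telemetry.get_state();print(s["eef_pos"],s["eef_rot"],s["ft_force"])
a=cv2.imread("pics/g_side.png")[120:180,290:350]
cv2.imwrite("pics/g.png",cv2.resize(a,(480,480),interpolation=2))
```

```text
[ 498.47305093 -378.4764136    53.64019757] [1.79966256e+02 4.67183255e-02 1.05115465e+02] [ 0.52351601 -0.45587709  0.51767426]
```

View pics/g.png

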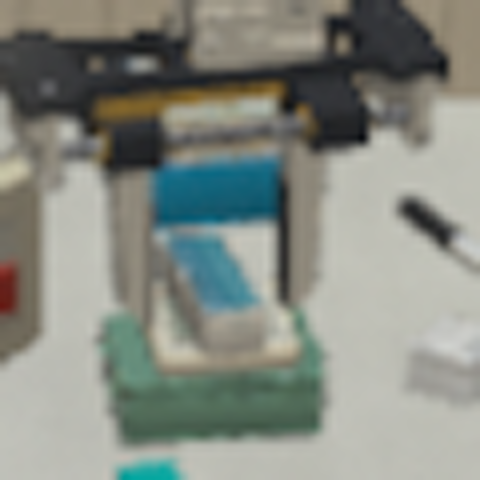

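The fingers straddle the packet, clear of the timer. Closing and lifting.

send_rows([
  [[0, 0, 0], [0, 0, 0], 45],
  [[0, 0, 0], [0, 0, 0], 12],
  [[0, 0, 0], [0, 0, 0], 12],
  [[0, 0, 0], [0, 0, 0], 12],
  [[0, 0, 0], [0, 0, 0], 12],
  [[0, 0, 0], [0, 0, 0], 12],
])

```text
t: 7.45
eef_pos: [498.2, -378.2, 52.8]
eef_rot: [180.0, 0.0, 105.2]
ft_force: [-0.7, 0.2, 2.7]
gripper_width: 27.6
```

send_rows([
  [[0, 0, 3], [0, 0, 0], 12],
  [[0, 0, 12], [0, 0, 0], 12],
  [[0, 0, 30], [0, 0, 0], 12],
  [[0, 0, 55], [0, 0, 0], 12],
  [[0, 0, 55], [0, 0, 0], 12],
])

```text
t: 7.95
eef_pos: [499.4, -379.3, 112.7]
eef_rot: [179.8, 0.3, 105.2]
ft_force: [0.9, -0.8, -0.9]
gripper_width: 27.6
```

Run:
```python
from h import *
p,d=shot("side","i");p2,d2=shot("top","i")
s=telemetry.get_state();print(s["eef_pos"],s["eef_rot"],s["ft_force"],s["gripper_width"])
a=cv2.imread("pics/i_side.png")[110:170,290:350];b=cv2.imread("pics/i_top.png")[160:230,410:480]
cv2.imwrite("pics/i.png",np.hstack([cv2.resize(x,(400,400),interpolation=2) for x in(a,b)]))
B=(420,580,-470,-320);P=cloud("side",d)
for lo,hi,h in((45,54,48),(28,36,32)):print(rect("side",height(P,lo,hi,B),h))
```

```text
[ 498.39295521 -378.42883647  108.80376879] [1.79943125e+02 8.01012159e-02 1.05188414e+02] [ 0.15059779  0.07489735 -1.02456678] 28.076762070031798
(array([ 496.8, -379.1]), array([ 496.7, -379.7]), array([63.4, 69.9]), -80.7, 161)
(array([ 501.2, -369.7]), array([ 497.9, -377.8]), array([76.3, 94.1]), 6.1, 113)
```

View pics/i.png

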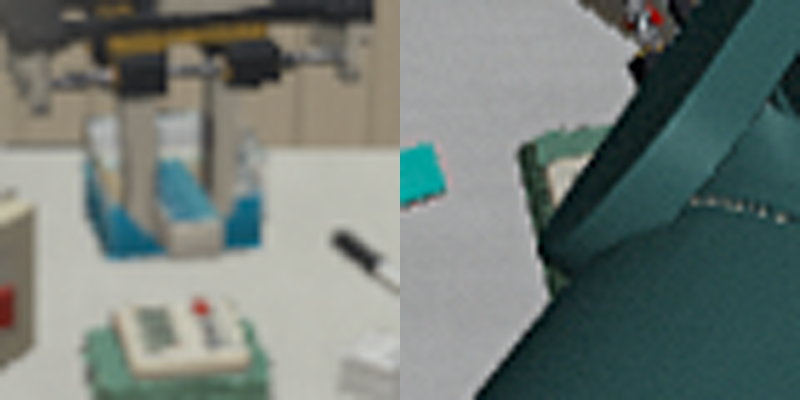

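The packet hangs level in the fingers, and the timer stayed on the slide box. Carrying the packet to its plate.

send_rows([
  [[-3, 20, 10], [0, 0, -3], 12],
  [[-9, 60, 20], [0, 0, -8], 12],
  [[-15, 105, 20], [0, 0, -13], 12],
  [[-22, 150, 20], [0, 0, -19], 12],
  [[-29, 195, 20], [0, 0, -25], 12],
  [[-36, 240, 20], [0, 0, -31], 12],
  [[-42, 285, 20], [0, 0, -36], 12],
  [[-49, 330, 20], [0, 0, -41], 12],
])

```text
t: 8.85
eef_pos: [448.2, -46.6, 127.0]
eef_rot: [-180.0, 0.0, 64.0]
ft_force: [0.8, -0.7, -1.0]
gripper_width: 27.9
```

send_rows([
  [[-6, 40, 0], [0, 0, 0], 12],
  [[-9.5, 62, 0], [0, 0, 0], 12],
  [[-9.5, 65.5, -30], [0, 0, 0], 12],
  [[-9.5, 65.5, -65], [0, 0, 0], 12],
  [[-9.5, 65.5, -95], [0, 0, 0], 12],
  [[-9.5, 65.5, -111], [0, 0, 0], 12],
  [[-9.5, 65.5, -114], [0, 0, 0], 12],
  [[-9.5, 65.5, -114], [0, 0, 0], 12],
])

```text
t: 9.65
eef_pos: [439.3, 17.3, 13.4]
eef_rot: [-179.9, 0.0, 64.2]
ft_force: [0.2, -0.0, -0.7]
gripper_width: 27.5
```

send_rows([
  [[0, 0, -2], [0, 0, 0], 12],
  [[0, 0, -3], [0, 0, 0], 12],
  [[0, 0, -3], [0, 0, 0], 12],
])

```text
t: 9.95
eef_pos: [439.9, 17.3, 11.2]
eef_rot: [180.0, -0.0, 64.2]
ft_force: [0.5, 0.1, -1.5]
gripper_width: 27.9
```

send_rows([
  [[0, 0, -1], [0, 0, 0], 12],
  [[0, 0, -1], [0, 0, 0], 12],
])

```text
t: 10.15
eef_pos: [439.8, 17.3, 9.8]
eef_rot: [180.0, -0.0, 64.2]
ft_force: [1.1, -0.5, -1.6]
gripper_width: 28.0
```

send_rows([
  [[0, 0, -1], [0, 0, 0], 12],
  [[0, 0, -1], [0, 0, 0], 12],
])

```text
t: 10.35
eef_pos: [439.8, 17.3, 9.8]
eef_rot: [180.0, -0.0, 64.2]
ft_force: [-9.2, 0.3, 16.6]
gripper_width: 27.7
```

Contact. Releasing and rising.

send_rows([
  [[0, 0, 0.7], [0, 0, 0], 12],
  [[0, 0, 0.7], [0, 0, 0], 35],
  [[0, 0, 0.7], [0, 0, 0], 45],
  [[0, 0, 0.7], [0, 0, 0], 55],
  [[0, 0, 0.7], [0, 0, 0], 60],
  [[0, 0, 20], [0, 0, 0], 60],
  [[0, 0, 60], [0, 0, 0], 60],
  [[0, 0, 105], [0, 0, 0], 60],
])

```text
t: 11.15
eef_pos: [438.8, 17.3, 114.0]
eef_rot: [-179.9, 0.1, 64.2]
ft_force: [1.0, -0.4, 1.2]
gripper_width: 59.9
```

Run:
```python
from h import *
p,d=shot("top","j");p2,d2=shot("side","j")
s=telemetry.get_state();print(s["eef_pos"],s["eef_rot"],s["ft_force"],s["gripper_width"])
P=cloud("top",d);B=(420,580,-470,-320)
S=cloud("side",d2)
print("timer top",rect("top",height(P,43,60,B),48)); print("bx",rect("top",height(P,22,100,B),32))
print("timer side",rect("side",height(S,43,56,B),48)); 
C=(390,490,-40,70); m=height(S,18,40,C);print("pk side",rect("side",m,27),np.median(S[m][:,2]))
m=height(P,18,40,C);print("pk top",rect("top",m,27) if m.sum()>5 else m.sum())
# colours: timer white, box green
hsv=cv2.cvtColor(p,cv2.COLOR_RGB2HSV); reg=height(P,-5,100,B)
g=reg&(hsv[...,0]>45)&(hsv[...,0]<90)&(hsv[...,1]>60); print("green",g.sum(), rect("top",cv2.morphologyEx((g|height(P,25,100,B)).astype(np.uint8),cv2.MORPH_OPEN,np.ones((3,3))),32))
b=cv2.imread("pics/j_top.png")[165:225,420:480];cv2.imwrite("pics/j.png",cv2.resize(b,(540,540),interpolation=2))
```

```text
[441.84708462  17.27845873 119.44610311] [179.59230012  -0.19112925  64.18958081] [ 0.19620282  0.04738905 -0.68686027] 60.208431812306564
timer top (array([ 495.4, -381.1]), array([ 495.1, -380.5]), array([64.6, 65.9]), -80.1, 512)
bx (array([ 497. , -383.1]), array([ 496.3, -383.3]), array([73.8, 96.5]), 7.9, 822)
timer side (array([ 479. , -382.8]), array([ 479.3, -382.8]), array([12.9, 17.2]), 64.5, 11)
pk side (array([439.1,  20.8]), array([438.5,  19.9]), array([31.6, 88.6]), 64.4, 196) 27.746866250651806
pk top (array([425.1, -11.7]), array([424.8, -11.1]), array([18. , 27.8]), -24.9, 63)
green 275 (array([ 497. , -380.4]), array([ 496.6, -380.4]), array([79.4, 95.1]), 8.0, 875)
```

View pics/j.png

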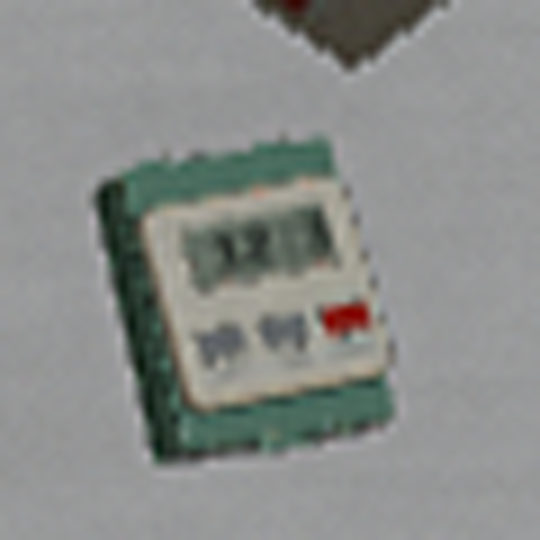

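The packet lies at (439,19), 28 mm top height, angle 64: seated. Timer at (495,-381), angle 10°. Going to it, jaws fully open.

send_rows([
  [[7, -50, 5], [0, 0, -7], 90],
  [[14, -100, 5], [0, 0, -14], 90],
  [[21, -149, 5], [0, 0, -21], 90],
  [[28, -198, 5], [0, 0, -28], 90],
  [[35, -247, 5], [0, 0, -35], 90],
  [[42, -296, 5], [0, 0, -42], 90],
  [[48, -345, 5], [0, 0, -49], 90],
  [[55, -390, 5], [0, 0, -54], 90],
])

```text
t: 12.05
eef_pos: [494.3, -375.1, 118.0]
eef_rot: [-180.0, 0.0, 9.9]
ft_force: [0.2, 0.7, 0.5]
gripper_width: 90.1
```

send_rows([
  [[0.5, -8, 0], [0, 0, 0], 92],
  [[0.5, -8, -30], [0, 0, 0], 92],
  [[0.5, -8, -60], [0, 0, 0], 92],
  [[0.5, -8, -75], [0, 0, 0], 92],
  [[0.5, -8, -80], [0, 0, 0], 92],
  [[0.5, -8, -80], [0, 0, 0], 92],
])

```text
t: 12.65
eef_pos: [495.2, -380.4, 38.8]
eef_rot: [-180.0, 0.0, 10.2]
ft_force: [-0.1, 0.7, 0.2]
gripper_width: 92.0
```

send_rows([
  [[0, 0, -3], [0, 0, 0], 92],
  [[0, 0, -3], [0, 0, 0], 75],
  [[0, 0, -3], [0, 0, 0], 50],
  [[0, 0, -3], [0, 0, 0], 50],
  [[0, 0, -3], [0, 0, 0], 50],
  [[0, 0, -3], [0, 0, 0], 50],
])

```text
t: 13.25
eef_pos: [495.3, -380.9, 36.1]
eef_rot: [180.0, -0.0, 10.2]
ft_force: [-1.1, -1.0, 3.7]
gripper_width: 65.7
```

send_rows([
  [[0, 0, 3], [0, 0, 0], 50],
  [[0, 0, 12], [0, 0, 0], 50],
  [[0, 0, 30], [0, 0, 0], 50],
  [[0, 0, 55], [0, 0, 0], 50],
  [[0, 0, 80], [0, 0, 0], 50],
  [[0, 0, 80], [0, 0, 0], 50],
])

```text
t: 13.85
eef_pos: [496.4, -381.7, 121.1]
eef_rot: [179.7, -0.2, 10.2]
ft_force: [0.5, -0.0, -0.6]
gripper_width: 65.6
```

Run:
```python
from h import *
p,d=shot("side","k")
s=telemetry.get_state();print(s["eef_pos"],s["eef_rot"],s["ft_force"],s["gripper_width"])
a=cv2.imread("pics/k_side.png")[100:180,280:360]
cv2.imwrite("pics/k.png",cv2.resize(a,(480,480),interpolation=2))
B=(420,580,-470,-320);P=cloud("side",d); print(rect("side",height(P,28,36,B),32))
```

```text
[ 495.86960507 -381.30622249  118.7767886 ] [ 1.79825989e+02 -1.49325289e-01  1.01868017e+01] [-0.2335062   0.9214808  -1.38951881] 65.57950894668915
(array([ 499.1, -381.7]), array([ 498.1, -380.3]), array([80.9, 94. ]), 6.4, 255)
```

View pics/k.png

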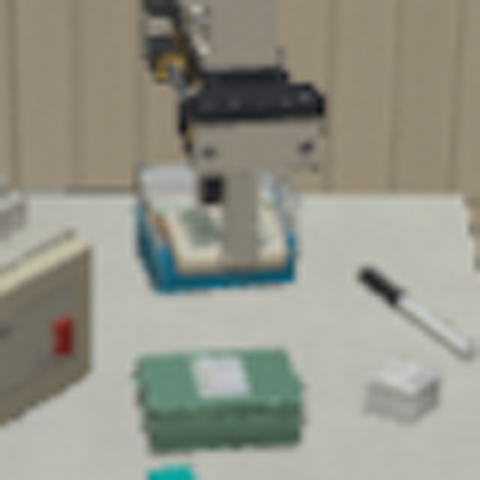

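The timer is held level, and the slide box did not move. Carrying it over.

send_rows([
  [[1, 20, 0], [0, 0, 0], 50],
  [[2, 60, 0], [0, 0, 1], 50],
  [[3, 105, 0], [0, 0, 2], 50],
  [[4, 150, 0], [0, 0, 3], 50],
  [[6, 195, 0], [0, 0, 4], 50],
  [[8, 240, 0], [0, 0, 5], 50],
  [[9, 285, 0], [0, 0, 6], 50],
  [[10, 330, 0], [0, 0, 7], 50],
])

```text
t: 14.7
eef_pos: [504.0, -48.2, 114.9]
eef_rot: [-180.0, 0.0, 17.2]
ft_force: [1.6, -0.2, -0.7]
gripper_width: 65.9
```

send_rows([
  [[2, 45, 0], [0, 0, 0.8], 50],
  [[3, 90, 0], [0, 0, 0.8], 50],
  [[4, 135, 0], [0, 0, 0.8], 50],
  [[5, 180, 0], [0, 0, 0.8], 50],
  [[6, 220, 0], [0, 0, 0.8], 50],
  [[6.5, 237, 0], [0, 0, 0.8], 50],
  [[6.5, 240, 0], [0, 0, 0.8], 50],
  [[6.5, 240, 0], [0, 0, 0.8], 50],
])

```text
t: 15.5
eef_pos: [511.1, 189.1, 115.2]
eef_rot: [180.0, 0.1, 18.0]
ft_force: [0.3, -0.4, -1.4]
gripper_width: 65.7
```

send_rows([
  [[0, 0, -35], [0, 0, 0], 50],
  [[0, 0, -65], [0, 0, 0], 50],
  [[0, 0, -90], [0, 0, 0], 50],
  [[0, 0, -101], [0, 0, 0], 50],
  [[0, 0, -104], [0, 0, 0], 50],
  [[0, 0, -104], [0, 0, 0], 50],
])

```text
t: 16.1
eef_pos: [512.0, 188.8, 12.3]
eef_rot: [180.0, -0.0, 17.9]
ft_force: [-0.3, 0.2, -0.1]
gripper_width: 65.5
```

send_rows([
  [[0, 0, -1.5], [0, 0, 0], 50],
  [[0, 0, -2], [0, 0, 0], 50],
  [[0, 0, -2], [0, 0, 0], 50],
])

```text
t: 16.4
eef_pos: [511.9, 189.4, 10.3]
eef_rot: [180.0, -0.0, 18.0]
ft_force: [0.6, 0.5, -0.4]
gripper_width: 65.5
```

send_rows([
  [[0, 0, -0.7], [0, 0, 0], 50],
  [[0, 0, -0.7], [0, 0, 0], 50],
])

```text
t: 16.6
eef_pos: [511.7, 189.4, 9.1]
eef_rot: [180.0, -0.0, 18.0]
ft_force: [0.1, 0.4, -0.2]
gripper_width: 65.6
```

send_rows([
  [[0, 0, -0.7], [0, 0, 0], 50],
  [[0, 0, -0.7], [0, 0, 0], 50],
])

```text
t: 16.8
eef_pos: [511.7, 189.4, 9.0]
eef_rot: [180.0, -0.0, 18.0]
ft_force: [-4.2, -1.3, 9.4]
gripper_width: 65.6
```

send_rows([
  [[0, 0, 0.4], [0, 0, 0], 66],
  [[0, 0, 0.4], [0, 0, 0], 74],
  [[0, 0, 0.4], [0, 0, 0], 84],
  [[0, 0, 0.4], [0, 0, 0], 92],
  [[0, 0, 0.4], [0, 0, 0], 92],
  [[0, 0, 15], [0, 0, 0], 92],
  [[0, 0, 55], [0, 0, 0], 92],
  [[0, 0, 100], [0, 0, 0], 92],
])

```text
t: 17.6
eef_pos: [510.9, 189.0, 109.4]
eef_rot: [-180.0, 0.1, 18.0]
ft_force: [0.3, 0.4, -0.0]
gripper_width: 92.1
```

send_rows([
  [[-1, -50, 0], [0, 0, -1], 92],
  [[-2, -98, 0], [0, 0, -2], 92],
  [[-4, -146, 0], [0, 0, -4], 92],
  [[-6, -194, 0], [0, 0, -5], 92],
  [[-7, -242, 0], [0, 0, -6], 92],
  [[-8, -290, 0], [0, 0, -7], 92],
  [[-10, -338, 0], [0, 0, -9], 92],
  [[-12, -386, 0], [0, 0, -11], 92],
])

```text
t: 18.4
eef_pos: [499.3, -198.8, 109.7]
eef_rot: [180.0, -0.1, 6.9]
ft_force: [0.4, 0.0, -0.2]
gripper_width: 92.3
```

Run:
```python
from h import *
p,d=shot("top","m");p2,d2=shot("side","m")
s=telemetry.get_state();print(s["eef_pos"],s["eef_rot"],s["ft_force"],s["gripper_width"])
P=cloud("top",d);S=cloud("side",d2);C=(450,570,130,250);B=(420,580,-470,-320)
m=height(P,13,40,C);print("tm",rect("top",m,21),np.median(P[m][:,2]));m=height(S,16,40,C);print("tm side",rect("side",m,21))
m=height(P,27,45,B);print("bx",rect("top",m,32),np.median(P[m][:,2]),P[m].mean(0));m=height(S,27,45,B);print("bx side",rect("side",m,32))
B=(390,480,-40,75);m=height(P,18,40,B);print("pk",rect("top",m,27))
a=p[165:225,420:480,::-1];b=p[150:260,200:400,::-1]
cv2.imwrite("pics/m.png",np.hstack([cv2.resize(a,(300,300),interpolation=2),cv2.resize(b,(500,300),interpolation=2)]))
```

```text
[ 499.04739348 -201.24667304  109.38387258] [ 1.79922572e+02 -2.27983159e-02  6.66335922e+00] [ 0.15597485  1.08493517 -0.76705173] 91.71526061721462
tm (array([510.1, 189. ]), array([510.1, 189. ]), array([64.9, 65.1]), 17.6, 511) 20.395967666623392
tm side (array([512.1, 194.7]), array([512.6, 195. ]), array([65.9, 69.9]), -72.6, 438)
bx (array([ 480.7, -403.8]), array([ 485.6, -412.1]), array([38.9, 94.3]), -22.1, 242) 31.00519193474952 [ 481.30858338 -404.28054953   31.17777201]
bx side (array([ 524.5, -376.5]), array([ 522.6, -377.7]), array([49.1, 78.1]), -78.2, 121)
pk (array([437.4,  15.9]), array([437.6,  15.8]), array([29. , 77.6]), 65.1, 283)
```

View pics/m.png

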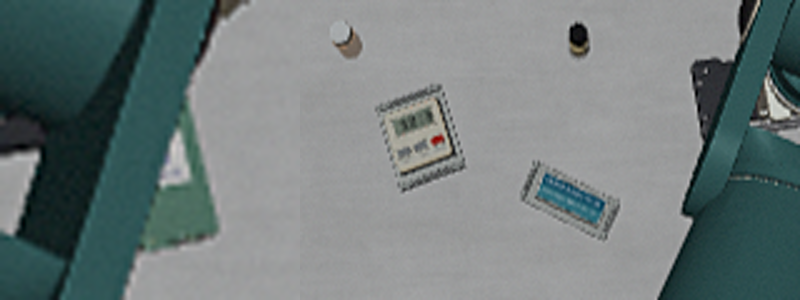

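Timer (512,190) and packet (438,17) are seated, vial and bottle are untouched. For the slide box I use the earlier unobstructed frame j, points at lid height only.

Run:
```python
from h import *
B=(420,580,-470,-320)
for n,t in(("top","j"),("side","k"),("top","a")):
    z=np.load(f"{t}_{n}.npz");P=cloud(n,z["d"])
    for lo,hi in((29,36),(30,34)):
        m=height(P,lo,hi,B); m=cv2.morphologyEx(m.astype(np.uint8),cv2.MORPH_OPEN,np.ones((2,2)))>0
        if t=="j": m=m|height(P,42,54,B)
        Q=P[m][:,:2].astype(np.float32); r=cv2.minAreaRect(Q); print(t,lo,len(Q),np.round(r[0],1),np.round(r[1],1),round(r[2],1))
        for a in(6,8,10):
            e=np.array([np.cos(np.radians(a)),np.sin(np.radians(a))]);w=np.array([-e[1],e[0]])
            ex=np.percentile(Q@e,[1,99]);ey=np.percentile(Q@w,[1,99]); print("  ",a,(e*ex.mean()+w*ey.mean()).round(1),np.ptp(ex).round(1),np.ptp(ey).round(1))
```

```text
j 29 639 [ 397.8 -231.6] [106.2 531.8] 31.5
   6 [ 497.7 -391.8] 89.5 83.3
   8 [ 497.5 -391.3] 88.9 83.0
   10 [ 497.9 -391.7] 89.9 83.3
j 30 570 [ 388.7 -240.3] [103.1 532.3] 34.5
   6 [ 495.9 -389.3] 86.7 78.6
   8 [ 495.8 -388.5] 86.1 77.4
   10 [ 495.8 -387.9] 86.0 75.7
k 29 207 [486.4 328.5] [  90.9 1593.1] 0.7
   6 [ 495.3 -379.3] 92.8 66.2
   8 [ 495.2 -379.1] 93.4 65.2
   10 [ 495.3 -378.6] 94.6 65.4
k 30 48 [ 503.8 -378.9] [88.9 52.6] 21.7
   6 [ 500.  -378.8] 82.6 65.0
   8 [ 500.4 -378.9] 82.9 63.1
   10 [ 500.9 -378.9] 83.2 61.1
a 29 136 [ 422.  -205.9] [100.2 503.7] 22.2
   6 [ 496.7 -388.8] 91.5 82.3
   8 [ 496.3 -389.7] 90.1 82.0
   10 [ 496.5 -390.4] 89.9 81.6
a 30 31 [ 493.9 -383.2] [87.1 62.9] 4.5
   6 [ 494.3 -384.2] 87.7 62.3
   8 [ 495.  -385.5] 88.8 62.2
   10 [ 495.7 -386.8] 89.7 62.0
```

Run:
```python
from h import *
q=onplane("top",[(433.6,183.6),(456.4,180.2),(463.7,211.1),(440.3,213.3)],32)[:,:2]
print(q.round(1),q.mean(0))
for i in range(4): e=q[(i+1)%4]-q[i]; print(np.linalg.norm(e),np.degrees(np.arctan2(e[1],e[0])))
```

```text
[[ 539.2 -346. ]
 [ 547.4 -412.3]
 [ 457.3 -423.7]
 [ 452.8 -357. ]] [ 499.16807209 -384.73600718]
66.83754376095936 -82.92442735854252
90.88247256493929 -172.79726023003067
66.79235042603221 93.81858576333526
87.08819508519184 7.308992683495026
```

send_rows([
  [[0, -45, 0], [0, 0, 0], 93],
  [[0, -90, 0], [0, 0, 0], 93],
  [[-1, -135, 0], [0, 0, 0], 93],
  [[-1.5, -175, 0], [0, 0, 0], 93],
  [[-1.5, -185.5, 0], [0, 0, 0], 93],
  [[-1.5, -185.5, 0], [0, 0, 0], 93],
  [[-1.5, -185.5, -30], [0, 0, 0], 93],
  [[-1.5, -185.5, -55], [0, 0, 0], 93],
])

```text
t: 19.3
eef_pos: [498.7, -380.6, 53.3]
eef_rot: [180.0, -0.1, 7.0]
ft_force: [-0.2, -0.1, -1.5]
gripper_width: 93.0
```

Run:
```python
from h import *
p,d=shot("side","n")
s=telemetry.get_state();print(s["eef_pos"],s["eef_rot"],s["ft_force"],s["gripper_width"])
a=cv2.imread("pics/n_side.png")[100:180,280:360]
cv2.imwrite("pics/n.png",cv2.resize(a,(480,480),interpolation=2))
```

```text
[ 497.1404623  -379.2876055    48.49438249] [-1.79794461e+02  1.65908756e-01  7.05740503e+00] [-1.71574015  1.22816584 -4.95069606] 92.6839565852539
```

View pics/n.png

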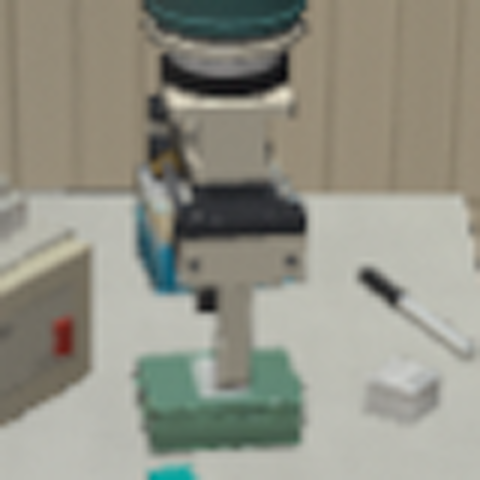

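Run:
```python
from h import *
s=telemetry.get_state();print(s["t"],s["eef_pos"])
print(onplane("side",[(303,160),(318.5,168.8),(331,168.3),(305.3,168.8)],32)); print(onplane("side",[(318.7,164.7)],50))
z=np.load("n_side.npz");P=cloud("side",z["d"])
for v in range(156,180): print(v,P[v,320].round(0),P[v,310].round(0),z["p"][v,320],z["p"][v,310])
```

```text
19.35 [ 497.1404623  -379.2876055    48.49438249]
[[ 544.97523686 -402.9798565    32.        ]
 [ 489.25689056 -337.66806282   32.        ]
 [ 445.00353552 -341.93298872   32.        ]
 [ 535.78360743 -337.06286527   32.        ]]
[[ 488.83297326 -334.75751382   50.        ]]
156 [ 485. -320.   92.] [ 520. -493.    2.] [135 131 117] [188 190 180]
157 [ 485. -312.   92.] [ 520. -493.   -3.] [135 131 117] [188 188 179]
158 [ 485. -321.   84.] [ 520. -482.   -1.] [135 131 118] [164 176 163]
159 [ 485. -316.   82.] [ 520. -410.   33.] [135 131 118] [119 149 133]
160 [ 485. -322.   75.] [ 519. -400.   34.] [134 130 117] [100 139 120]
161 [ 485. -322.   71.] [ 519. -396.   32.] [135 131 117] [100 139 120]
162 [ 485. -324.   66.] [ 519. -387.   32.] [134 130 117] [101 141 121]
163 [ 485. -326.   61.] [ 519. -385.   29.] [120 115 104] [100 140 121]
164 [ 484. -330.   56.] [ 519. -361.   39.] [127 126 123] [101 140 123]
165 [ 484. -356.   37.] [ 519. -369.   30.] [133 152 143] [100 139 122]
166 [ 484. -357.   33.] [ 519. -358.   32.] [112 145 130] [100 139 121]
167 [ 484. -353.   31.] [ 519. 
[... 189 characters left out ...]
 -352.   19.] [ 519. -348.   21.] [ 81 107  89] [ 82 108  89]
171 [ 484. -348.   17.] [ 519. -341.   21.] [ 77 103  84] [ 80 106  88]
172 [ 483. -355.   10.] [ 519. -349.   12.] [72 95 79] [ 76 100  83]
173 [ 483. -355.    5.] [ 519. -350.    8.] [67 89 74] [71 94 78]
174 [ 483. -349.    5.] [ 519. -352.    3.] [109 125 113] [ 77 103  85]
175 [ 483. -345.    3.] [ 519. -348.    1.] [170 174 164] [131 138 128]
176 [ 484. -330.    7.] [ 519. -338.    2.] [186 187 178] [175 177 168]
177 [ 484. -332.    2.] [ 519. -302.   19.] [184 185 177] [124 177 169]
178 [ 484. -329.   -0.] [ 519. -296.   18.] [185 186 177] [ 32 167 161]
179 [ 484. -314.    4.] [ 519. -292.   17.] [185 186 177] [ 10 165 158]
```

Depth puts the near finger's outer face at y≈-322 and the box face at y≈-351, so there is clearance. Descending.

send_rows([
  [[0, 0, 0], [0, 0, 0], 93],
  [[0, 0, -15], [0, 0, 0], 93],
  [[0, 0, -30], [0, 0, 0], 93],
  [[0, 0, -40], [0, 0, 0], 93],
  [[0, 0, -44], [0, 0, 0], 93],
  [[0, 0, -44], [0, 0, 0], 93],
])

```text
t: 19.95
eef_pos: [497.9, -382.0, 8.5]
eef_rot: [-180.0, 0.0, 7.0]
ft_force: [-0.0, -0.7, 0.4]
gripper_width: 93.2
```

send_rows([
  [[0, 0, 0], [0, 0, 0], 80],
  [[0, 0, 0], [0, 0, 0], 70],
  [[0, 0, 0], [0, 0, 0], 50],
  [[0, 0, 0], [0, 0, 0], 50],
  [[0, 0, 0], [0, 0, 0], 50],
  [[0, 0, 0], [0, 0, 0], 50],
])

```text
t: 20.55
eef_pos: [498.3, -382.5, 9.7]
eef_rot: [180.0, -0.0, 7.0]
ft_force: [-0.5, -1.6, 4.3]
gripper_width: 67.5
```

send_rows([
  [[0, 0, 3], [0, 0, 0], 50],
  [[0, 0, 12], [0, 0, 0], 50],
  [[0, 0, 35], [0, 0, 0], 50],
  [[0, 0, 65], [0, 0, 0], 50],
  [[0, 0, 95], [0, 0, 0], 50],
  [[0, 0, 100], [0, 0, 0], 50],
  [[0, 0, 100], [0, 0, 0], 50],
])

```text
t: 21.25
eef_pos: [498.4, -382.3, 110.0]
eef_rot: [179.9, -0.1, 7.0]
ft_force: [-0.8, 0.2, -2.2]
gripper_width: 67.7
```

Run:
```python
from h import *
p,d=shot("side","o")
s=telemetry.get_state();print(s["eef_pos"],s["eef_rot"],s["ft_force"],s["gripper_width"])
hsv=cv2.cvtColor(p,cv2.COLOR_RGB2HSV);m=(hsv[...,0]>50)&(hsv[...,0]<82)&(hsv[...,1]>60);m[:90]=0;m[185:]=0;m[:,:270]=0;m[:,380:]=0
print(rect("side",m,125)); P=cloud("side",d); Q=P[m&(P[...,2]>90)&(P[...,1]<-320)]; print(len(Q),np.percentile(Q[:,0],[1,99]),np.percentile(Q,[2,98],axis=0))
a=cv2.imread("pics/o_side.png")[90:170,280:360]
cv2.imwrite("pics/o.png",cv2.resize(a,(480,480),interpolation=2))
```

```text
[ 497.91384175 -381.97847666  108.56169716] [-1.79973987e+02  1.88261539e-02  6.99106288e+00] [-0.28814388 -0.49646339 -2.66861657] 67.86477885347203
(array([ 522.4, -362.2]), array([ 521.7, -362.8]), array([ 33.3, 115.2]), -80.9, 122)
220 [453.70197339 540.89417238] [[ 453.89990668 -404.03944628  104.88583641]
 [ 540.38664571 -341.38359745  136.77337175]]
```

View pics/o.png

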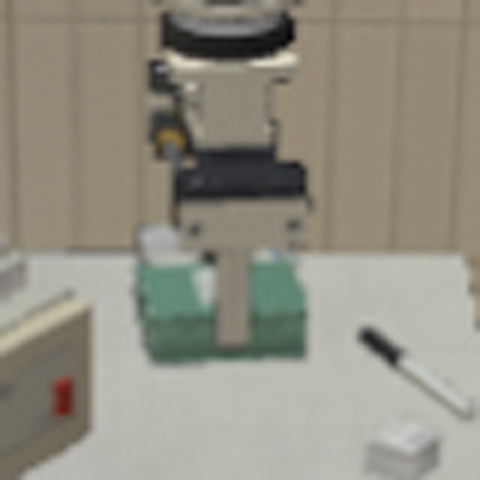

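The slide box is held level, its middle about 2 mm farther out (+x) than the fingers. I'll correct for that at the plate. Carrying.

send_rows([
  [[-1, 20, 0], [0, 0, 0], 50],
  [[-3, 60, 0], [0, 0, 0], 50],
  [[-5, 105, 0], [0, 0, 1], 50],
  [[-7, 150, 0], [0, 0, 1], 50],
  [[-9, 195, 0], [0, 0, 2], 50],
  [[-11, 240, 0], [0, 0, 2], 50],
  [[-14, 285, 0], [0, 0, 3], 50],
  [[-16, 330, 0], [0, 0, 3], 50],
])

```text
t: 22.1
eef_pos: [480.6, -49.9, 107.7]
eef_rot: [-180.0, 0.1, 10.0]
ft_force: [1.0, 1.0, -1.1]
gripper_width: 67.9
```

send_rows([
  [[-2, 45, 0], [0, 0, 0], 50],
  [[-4, 90, 0], [0, 0, 1], 50],
  [[-6, 135, 0], [0, 0, 1], 50],
  [[-9, 180, 0], [0, 0, 2], 50],
  [[-11, 225, 0], [0, 0, 2], 50],
  [[-13, 270, 0], [0, 0, 3], 50],
  [[-15, 315, 0], [0, 0, 3], 50],
  [[-17, 360, 0], [0, 0, 3], 50],
])

```text
t: 22.9
eef_pos: [463.3, 309.7, 107.6]
eef_rot: [180.0, 0.1, 13.0]
ft_force: [0.9, 0.4, -0.6]
gripper_width: 67.6
```

send_rows([
  [[-2, 40, 0], [0, 0, 0], 50],
  [[-4, 65, 0], [0, 0, 0], 50],
  [[-4, 73, 0], [0, 0, 0], 50],
  [[-4, 73, -30], [0, 0, 0], 50],
  [[-4, 73, -60], [0, 0, 0], 50],
  [[-4, 73, -80], [0, 0, 0], 50],
  [[-4, 73, -88], [0, 0, 0], 50],
  [[-4, 73, -88], [0, 0, 0], 50],
])

```text
t: 23.7
eef_pos: [460.4, 379.9, 19.9]
eef_rot: [179.9, 0.1, 13.0]
ft_force: [-0.8, -0.3, -1.1]
gripper_width: 67.7
```

Run:
```python
from h import *
p,d=shot("side","q")
s=telemetry.get_state();print(s["eef_pos"],s["eef_rot"],s["ft_force"],s["gripper_width"])
a=cv2.imread("pics/q_side.png")[250:370,260:420]
cv2.imwrite("pics/q.png",cv2.resize(a,(800,600),interpolation=2))
```

```text
[460.97691148 380.38840176  21.29375297] [1.79982119e+02 3.14812634e-02 1.29699169e+01] [-0.13939513  0.22201528 -0.09971116] 67.8392958959084
```

View pics/q.png

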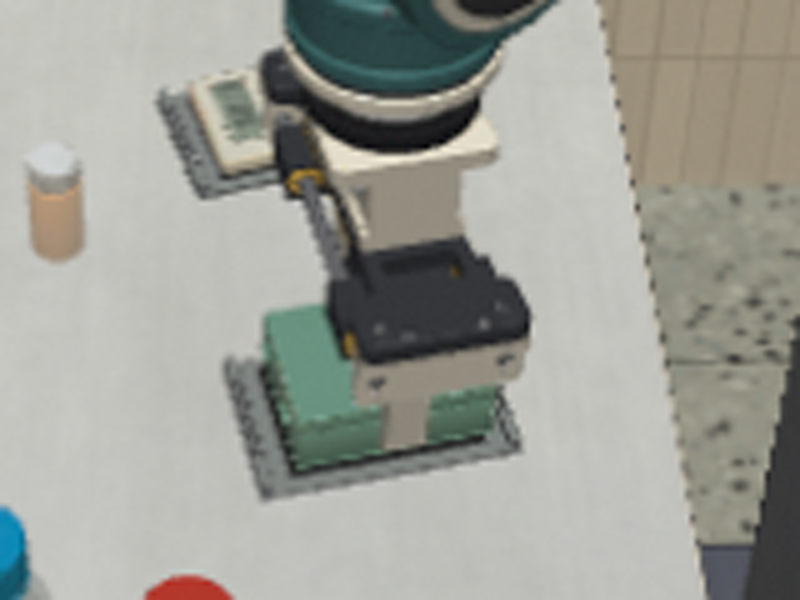

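The box hangs centred between the lips: front margins are about 25 px left and 28 px right. Lowering.

send_rows([
  [[0, 0, -3], [0, 0, 0], 50],
  [[0, 0, -5], [0, 0, 0], 50],
  [[0, 0, -5.5], [0, 0, 0], 50],
  [[0, 0, -5.5], [0, 0, 0], 50],
])

```text
t: 24.15
eef_pos: [461.2, 380.9, 16.0]
eef_rot: [-180.0, -0.0, 13.0]
ft_force: [0.2, -0.1, -1.4]
gripper_width: 67.6
```

send_rows([
  [[0, 0, -0.8], [0, 0, 0], 50],
  [[0, 0, -0.8], [0, 0, 0], 50],
])

```text
t: 24.35
eef_pos: [461.1, 380.8, 15.0]
eef_rot: [-180.0, -0.0, 13.0]
ft_force: [0.3, -0.4, -0.8]
gripper_width: 67.8
```

send_rows([
  [[0, 0, -0.6], [0, 0, 0], 50],
  [[0, 0, -0.8], [0, 0, 0], 50],
])

```text
t: 24.55
eef_pos: [461.2, 380.9, 14.7]
eef_rot: [180.0, -0.0, 13.0]
ft_force: [-4.3, -2.2, 8.3]
gripper_width: 67.6
```

Contact. Releasing and rising.

send_rows([
  [[0, 0, 0.3], [0, 0, 0], 68],
  [[0, 0, 0.3], [0, 0, 0], 76],
  [[0, 0, 0.3], [0, 0, 0], 86],
  [[0, 0, 0.3], [0, 0, 0], 93],
  [[0, 0, 0.3], [0, 0, 0], 93],
  [[0, 0, 15], [0, 0, 0], 93],
  [[0, 0, 55], [0, 0, 0], 93],
  [[0, 0, 100], [0, 0, 0], 93],
])

```text
t: 25.35
eef_pos: [460.5, 380.4, 115.3]
eef_rot: [180.0, 0.1, 13.0]
ft_force: [0.2, 0.2, 0.8]
gripper_width: 92.9
```

send_rows([
  [[-10, -45, 20], [0, 0, 0], 93],
  [[-20, -90, 40], [0, 0, 0], 93],
  [[-20, -135, 60], [0, 0, 0], 93],
  [[-20, -180, 60], [0, 0, 0], 93],
  [[-20, -225, 60], [0, 0, 0], 93],
  [[-20, -260, 60], [0, 0, 0], 93],
  [[-20, -270, 60], [0, 0, 0], 93],
  [[-20, -270, 60], [0, 0, 0], 93],
])

```text
t: 26.15
eef_pos: [441.3, 109.9, 175.2]
eef_rot: [180.0, -0.1, 12.9]
ft_force: [0.4, 0.4, -0.0]
gripper_width: 92.8
```

Run:
```python
from h import *
p,d=shot("top","r");p2,d2=shot("side","r")
s=telemetry.get_state();print(s["t"],s["eef_pos"],s["ft_force"],s["gripper_width"])
P=cloud("top",d);S=cloud("side",d2)
for k,(x,y),r,h,ref in(("cs",(472,-182),25,23,0),("pk",(440,17),48,27,0),("tm",(512,189),50,21,0),("bx",(463,381),65,37,0)):
  for n,C in(("top",P),("side",S)):
    m=height(C,h-6,h+8,(x-r,x+r,y-r,y+r))
    print(k,n,(rect(n,m,h),np.median(C[m][:,2]).round(1)) if m.sum()>20 else m.sum())
a=p[140:260,140:400,::-1];cv2.imwrite("pics/r.png",cv2.resize(a,(800,369),interpolation=2))
```

```text
26.25 [441.22605503 111.45034551 174.67881423] [-0.26207308  0.65143128 -0.16180162] 92.83594497987184
cs top ((array([ 470.9, -181.2]), array([ 470.9, -180.8]), array([26.3, 26.3]), -75.3, 86), np.float64(22.4))
cs side ((array([ 472.1, -178.1]), array([ 471.6, -178.7]), array([29.2, 36.7]), -89.4, 53), np.float64(23.3))
pk top ((array([435.9,  11.8]), array([436.7,  13.8]), array([28.1, 73.5]), 64.4, 247), np.float64(26.4))
pk side ((array([439.1,  20.1]), array([438.6,  18.8]), array([31. , 86.8]), 65.1, 188), np.float64(28.0))
tm top 0
tm side ((array([512.5, 195. ]), array([512.4, 196.2]), array([66.2, 72.2]), -72.6, 446), np.float64(21.7))
bx top ((array([459.2, 380. ]), array([458.4, 379.5]), array([69.2, 96.4]), 13.1, 825), np.float64(36.2))
bx side ((array([461. , 385.2]), array([459.9, 384.3]), array([72.3, 95.8]), 13.1, 980), np.float64(37.5))
```

View pics/r.png

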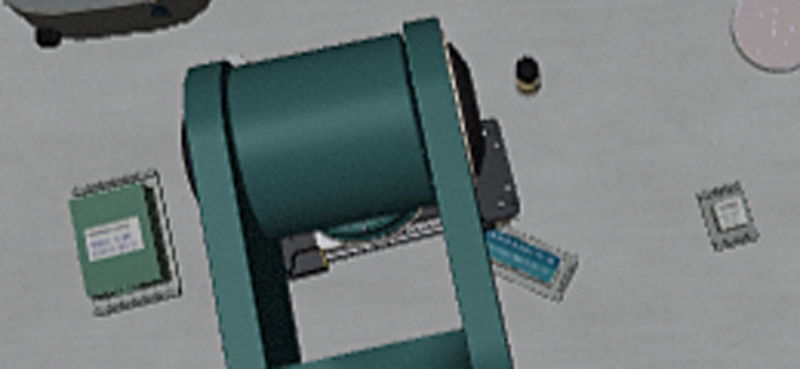

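All four are seated within a few millimetres. Handing in.

```bash
python3 -c "
from plant import robot,telemetry
print(robot.hand_in()); print(telemetry.get_state()['t'])"
```

```text
the job is handed in; nothing more can be done
None
the job is handed in; nothing more can be done
```

I took the stack apart in order (cover-slip box, slide packet, timer, slide box). Each was lowered until the force showed contact with its plate, then released. The job was handed in at about 26 s of the 134 s, with no verdict reported.

My last checks, as offset from the plate centre measured the same way:

| Thing | Offset | Limits (lipped axis / across) |
|---|---|---|
| Cover-slip box | about 1.5 mm (top view), 4 mm (side view) | 10.5 / 12 mm |
| Slide packet | about 2.5 mm | 10.5 / 12 mm |
| Timer | about 2 mm | 10.5 / 12 mm |
| Slide box | about 4 mm along its long axis | 10.5 / 12 mm |

- **Resting flat:** measured top heights match things lying on the plate floor, and measured angles are within about 1–3° of the plates'. The exception is the cover-slip box in the side view, at too few pixels to give a usable angle; the top view had it straight.
- **Disagreements:** the side view puts most things 2–7 mm farther toward that camera (+y) than the top view, most for the timer. I put this down to their visible side faces.
- **Hidden at the end:** the arm covered the timer and vial in the last top view, and part of the packet. The packet and timer figures are therefore from an earlier top view, taken after both were set down. The side view still showed the timer in place at the end.
- **Bystanders:** the bottle was standing in the last top view. I last saw the vial standing just before the slide box was set down.

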